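# Load the baking-paper roll into its sprung holder

## Robot

A 6-joint arm with a two-finger parallel gripper is mounted at the origin on the work surface; the furniture and walls round the work are solid. World frame = base frame: x ahead of the robot, y to its left, z up, the work surface at z = 0. Lengths are in mm, angles in rad, forces in N, time in s.
With the tool pointing down it reaches from about 325 to 775 mm from the base axis. Payload 5.5 kg.
Tool frame: the origin (TCP) lies between the finger pads; the fingertips stand 8 mm ahead of it and the grasp point (between the pads) lies 11 mm behind it (tip_extent is the distance from the TCP to the fingertips, in mm); z points along the fingers, y is the line along which they close (so a half turn about z gives the same grasp; the last joint's range is limited). The gripper opens to 85 mm and grips with 20 to 120 N. Pads are 22 mm wide; open, the fingers measure 114 mm over their backs; the gripper's body (76 mm by 85 mm) begins 54 mm behind the grasp point. The pads swing forward as they close: fully open they stand 13 mm farther back than shut.
Start: joints at [1.193, 0.091, 1.231, -0, 1.82, -0.057], TCP at [189.2, 569.403, 239.275] pointing down, gripper open.
Joint ranges: [-2.87, 2.87], [-0.86, 2.18], [0.17, 2.46], [-1.51, 4.65], [0.06, 2.69], [-2.65, 2.65]. Speed limits (rad/s): [2.57, 2.57, 3.01, 3.14, 3.14, 3.14].

## Interface

Orientations are given as a unit quaternion [w, x, y, z].
In Python, from workcell import * gives the robot as it stands.
- The arm moves only by the tool carry_out, never from a script. Its argument "series" is a list that holds one entry, the list of rows, each a list of 5 numbers: the closure, from -1 (fully open) to 1 (shut), so that 0 is half open, then the shift along the tool's x, y, z in mm, then the turn about the tool's z in degrees. A call has exactly 8 rows; each row is the pose to reach, as a shift and turn from the pose commanded when the call began, along the tool's axes at that moment; what a row does not reach only later rows make up. A row lasts 1/8 s, in which the tool goes at most 62.5 mm and 10.7 degrees, less where a joint would pass 70% of its speed; a pose out of reach is approached as far as the arm can. A call with a gripper value outside its range is refused whole. The fingers move at their own pace and stop on an object; "force" is the grip in N (left out, the last holds). Time passes only in rows, so rows that repeat a pose let the fingers close, or fill a call up. It gives the time, the measured TCP pose, the force, the opening and the grip force at its end, in the units of the state.
- observe(): the state, without advancing time (a new reading comes with each control period).
- grab_frame(name): name is "scene" or "top" or "wrist"; returns a dict with "frame" (420x560x3 uint8, red, green, blue), "fovy" (degrees; the focal length in pixels is half the picture's height over the tangent of half this angle, whatever the lens; pixels are square), "cx", "cy" (the principal point, pixels), "extrinsics" (4x4, takes a point from camera to world coordinates). Camera axes: x right, y down, z forward; pixel columns grow to the right and rows downward; lengths in mm; the calibration is good to about 2 mm. A picture is of the moment at which its call begins. There is no depth.
- hand_in(): hands the job in; it is judged then, once.
Trained networks look in a picture, given as the dict that the camera call returned (one of the last four; its "shot" number tells which), for a name from the list of things; names that differ only in an ending like _2 or _b are one class to them, and where a whole thing is asked for, a point or a joint stands for the part that bears it (a point fixed in the world has none). Each returns a list of dicts, best first, with "confidence" (0 to 1); they miss things now and then, are a little off and sometimes report something else, mostly with a low value. They report only what shows in the picture. A call takes as long as a camera call.
- spot_in(query, picture): "bbox" ([left, top, width, height] in pixels, round what is visible of it).
- outline_of(query, picture): "pixels" (420x560 bool, what is visible of it) and "bbox" ([left, top, width, height] in pixels, round what is visible of it).
- pinpoint(query, picture): "at" ([column, row] in pixels: a listed point, or the origin of a listed thing).
The state is a dict: "time_s": time; "qpos": joint angles; "joint_vel": joint speeds; "joint_torque": joint torques, N m; "eef_pos": TCP position; "orientation": TCP orientation; "force": force on the tool from outside, world axes, zero at the start; "ft_torque": the same for the moment, N m; "width": finger opening in mm; "grasp_force": force on a finger pad.
Only numpy, scipy, OpenCV 4.12 (cv2) and the standard library are available. Lean on these libraries where they do the work, as an engineer would, in place of code of your own. Each camera call takes 0.05 s, during which the arm holds its last target. There are 200 camera calls.

## Task

Load the new roll of baking paper into the roll holder, level on its two saddles between the sprung end plate and the fixed cheek; do not ram it in, and keep hold until it has settled fully home, right down on both saddles and against the fixed cheek, and only then let go. Then swing the hold-down bar over from the front so that it lies on the roll, and leave the other things on the worktop where they are.

Things in the scene. Friction and masses are not known exactly. Their poses are not given: they have to be found in the camera images.
- paper_roll: New roll of baking paper: a plain pale cylinder, 50 mm in diameter, 170 mm long, about 0.25 kg, with a cardboard core showing as a hole at both ends and a thin brown band round its middle; it lies on its side on the worktop at the robot's left. Origin at its centre; y is its long axis (both ends alike); x and z turn as it rolls.
- roll_holder: Roll holder on the worktop at the robot's right; it does not move. Wooden foot 140 mm deep (x -76 to 64), 240 mm long (y -103 to 136), top at z 12. Origin on the worktop under the middle of the roll's place, which lies along y; x to its back (away from the robot), y to its sprung end, z up. A toothed tear strip, top at z 21, runs along its front edge at x = -70.
- cradle (a point): Where a seated roll's centre is, 45 mm above the worktop; axes as the holder's. Two black V saddles at y = -60 and +60 mm (16 mm thick in y, x -33 to 33, tops at z 36) carry the roll, its underside then at z 20 mm; between the saddles there is only the foot below, so fingers have room on both sides of the roll.
- cheek_top (a point): Top of the fixed steel cheek at the holder's -y end, at its inner face: y = -85, z 45 mm. The cheek spans x -42 to 33 and is 10 mm thick. A seated roll's end bears on the inner face.
- plate_face (a point): Middle of the top edge of the sprung grey end plate, on its face (z 62 mm); moves with it. The plate is 56 mm wide in x and reaches down to z 18. Behind it stands an outer cheek, inner face at y = 112, top z 62 mm.
- end_plate (a joint): Travel (m) of the end plate towards +y. At 0 its face is at y = 73 mm, only 158 mm from the fixed cheek, so the 170 mm roll does not go in until the plate is pushed back. It goes back at most 0.024; a seated roll holds it at 0.012. The spring pushes with 5 N at 0, 8 N at 0.012, 11 N at 0.024: enough to pinch a roll a few mm above the saddles until it is pressed down.
- hold_bar (a joint): Angle (rad) of the hold-down bar, a U-shaped steel bail on pivots at x = -30, z = 30 mm of the holder; 0 = lying on a seated roll (bar at x = 20, z = 71 mm); grows as it swings up and over to the front, where it starts against its stop at 2.07 (x = -90, z = 54 mm). Bar 65 mm from the pivots, y -100 to 130. It weighs 0.1 kg, is upright at 0.89 and falls slowly to either side.
- bar_mid (a point): Middle of the hold-down bar, in the centre of its dark rubber sleeve (16 mm in diameter, 110 mm long); moves with the bar.
- mug_a: Bystander: white bellied mug, 83 mm wide, 86 mm tall, behind the work. Origin under its centre.
- mug_b: Bystander: white straight mug, 78 mm wide, 97 mm tall, at the back near the holder. Origin under its centre.
- lemon: Bystander: lemon, 83 x 58 mm, lying near the robot. Origin under its centre.
- garlic: Bystander: garlic bulb, 60 mm, behind the roll, near the sink. Origin under its centre.
- tea_box: Bystander: card box with a sloped lid, 73 x 132 mm, 86 mm tall, behind the roll. Origin under its centre.
- soup_tin: Bystander: tin, 57 mm wide, 72 mm tall, at the back. Origin under its centre.
- peeler: Bystander: peeler with a thick dark handle, 170 x 25 mm, 20 mm high, lying in front of the roll. Origin under its centre.

How it is judged:
By the outcome, as a careful person would: the job done as asked, in the order asked, and still so for the second after the job is handed in, with the robot touching nothing.
It also fails if it takes over 54 s, if anything falls off the work surface, if the arm or the gripper's body presses on something with over 40 N, if the wrist force passes 120 N, or if a joint passes its speed limit or range.

## Working session

There is one attempt and no reset: what is moved stays moved. The work goes in short steps, Python scripts to look and compute and a tool call to move; the robot and the scene stay as the last step left them, time stands still between calls to the robot, and variables do not carry over. Pictures are saved under pics/ and viewed, at most 12 in all, crops included, and the job is handed in when it is done.

Besides the shell and the picture viewer there is one more tool, called after ">>>" as a command line: name --argument value ..., lists and objects as JSON in quotes. carry_out: Moves the arm, as the interface text tells. Its arguments: {"type":"object","properties":{"series":{"type":"array","items":{"type":"array","items":{"type":"array","items":{"type":"number"}}}},"force":{"type":"number"}},"required":["series"]}

```bash
mkdir -p pics; ls; cat > h.py <<'E'
from workcell import *
import numpy as np, cv2
def cam(p):
    f=p["frame"].shape[0]/2/np.tan(np.radians(p["fovy"])/2); return f,np.array(p["extrinsics"])
def ray(p,uv):
    f,T=cam(p); d=T[:3,:3]@np.array([(uv[0]-p["cx"])/f,(uv[1]-p["cy"])/f,1]); return T[:3,3],d
def onz(p,uv,z):
    o,d=ray(p,uv); return o+d*(z-o[2])/d[2]
def proj(p,X):
    f,T=cam(p); c=T[:3,:3].T@(np.array(X)-T[:3,3]); return np.array([p["cx"]+f*c[0]/c[2],p["cy"]+f*c[1]/c[2]])
def tri(a):
    A=0;b=0
    for p,uv in a:
        o,d=ray(p,uv); d=d/np.linalg.norm(d); M=np.eye(3)-np.outer(d,d); A=A+M;b=b+M@o
    return np.linalg.solve(A,b)
def save(p,n,k=1): cv2.imwrite("pics/"+n,cv2.resize(p["frame"][:,:,::-1],None,fx=k,fy=k))
E
python3 - <<'E'
from h import *
np.set_printoptions(precision=1,suppress=True)
P={n:grab_frame(n) for n in("scene","top")}
for n,p in P.items():
    save(p,n+"0.png",1.4)
    print(n,p["fovy"],p["cx"],p["cy"]);print(np.array(p["extrinsics"]))
D={}
for q,z in [("paper_roll",25),("cradle",45),("cheek_top",45),("plate_face",62),("bar_mid",54),("roll_holder",0),("peeler",0),("tea_box",0),("garlic",0),("lemon",0),("mug_a",0),("mug_b",0),("soup_tin",0)]:
    r={}
    for n,p in P.items():
        a=pinpoint(q,p)[:2]
        for t in a: print(q,n,round(t["confidence"],2),np.array(t["at"]),onz(p,t["at"],z))
        if a:r[n]=a[0]["at"]
    if len(r)==2: print("   tri",tri([(P[n],r[n]) for n in r]))
o=observe();print(o["orientation"],o["eef_pos"],o["width"])
for n,p in P.items():
    for t in outline_of("paper_roll",p)[:1]:
        c=np.argwhere(t["pixels"])[:,::-1].astype(np.float32); r=cv2.minAreaRect(c); print(n,t["confidence"],r); print([onz(p,x,25) for x in cv2.boxPoints(r)])
E
```

```text
pics
scene 43.435594435684436 285.62719710486317 205.3515825281003
[[  -0.6   -0.7    0.4 -141.1]
 [  -0.8    0.5   -0.3  515.7]
 [  -0.    -0.5   -0.9 1417.2]
 [   0.     0.     0.     1. ]]
top 56.36362310429762 275.41522699462365 207.86844944300566
[[ -0.   -1.    0.2 394.8]
 [ -1.    0.    0.   62.8]
 [ -0.   -0.2  -1.  989.7]
 [  0.    0.    0.    1. ]]
paper_roll scene 0.82 [238.9 270.3] [468.  276.5  25. ]
paper_roll top 0.72 [201.6 243.7] [466.9 278.8  25. ]
paper_roll top 0.18 [282.  165.4] [660.6  75.2  25. ]
   tri [466.3 277.5  29.5]
cradle scene 0.64 [352.4 182.1] [ 508.9 -172.1   45. ]
cradle top 0.9 [389.5 219.9] [ 512.  -180.4   45. ]
   tri [ 515.5 -182.5   28.6]
cheek_top scene 0.71 [368.6 165.2] [ 529.9 -255.    45. ]
plate_face scene 0.43 [339.5 192.8] [ 492.9 -106.8   62. ]
plate_face top 0.67 [358.4 227.9] [ 492.8 -102.1   62. ]
   tri [ 491.  -102.4   68.2]
bar_mid scene 0.78 [376.1 198.6] [ 415.4 -188.3   54. ]
bar_mid scene 0.21 [341.3 195.3] [ 486.2 -109.3   54. ]
bar_mid top 0.64 [393.6 260.8] [ 414.2 -181.2   54. ]
   tri [ 412.6 -180.9   63.8]
roll_holder
[... 999 characters left out ...]
2  78.9   0. ]
   tri [ 667.7 -177.3   28.8]
soup_tin scene 0.79 [261.8 168.6] [745.1  14.8   0. ]
soup_tin top 0.92 [305.2 138.3] [739.1  12.8   0. ]
   tri [739.6  14.9   5. ]
[ 0.   0.2  1.  -0. ] [189.2 569.4 239.3] 85.24468942061324
scene 0.87 ((237.8175506591797, 271.3446044921875), (17.088401794433594, 60.68126678466797), 54.462318420410156)
[array([487.7, 367.6,  25. ]), array([500.4, 190.8,  25. ]), array([445.8, 192.1,  25. ]), array([435.2, 366.2,  25. ])]
top 0.94 ((200.20516967773438, 242.48794555664062), (22.02075958251953, 72.5804214477539), 86.633544921875)
[array([494.3, 375.2,  25. ]), array([500.5, 193.7,  25. ]), array([446.1, 190.7,  25. ]), array([439.7, 370.6,  25. ])]
```

View pics/scene0.png

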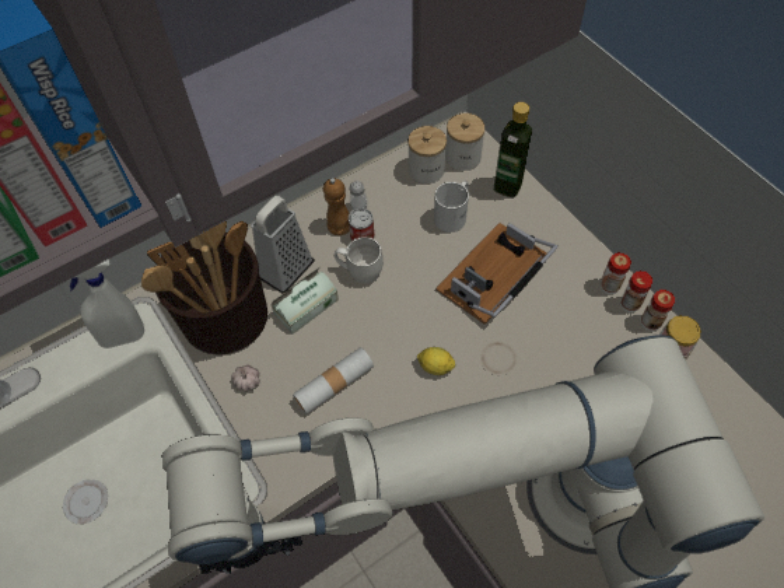

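View pics/top0.png

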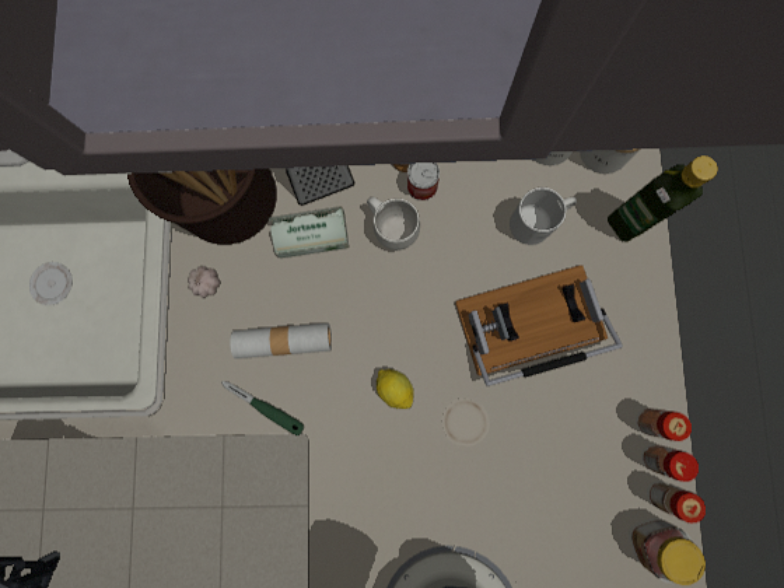

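The scene view shows the roll at about (334,380) in the saved picture, with its axis near world y, and the holder at about (498,270) with its bar at the front. The top view agrees: roll at (280,340), holder at (535,320) yawed by about 14°, and the area around the roll clear. I'll go above the roll first.

```bash
cat >> h.py <<'E'
from scipy.spatial.transform import Rotation as Ro
def RT():
    o=observe(); q=o["orientation"]; return o,Ro.from_quat([q[1],q[2],q[3],q[0]]).as_matrix(),np.array(o["eef_pos"])
def go(X,yaw):
    o,R,t=RT(); cur=np.degrees(np.arctan2(R[1,0],R[0,0]))
    print("t",round(o["time_s"],2),"tcp",t.round(1),"yaw",round(cur,1),"tilt",R[:,2].round(3),"shift",(R.T@(np.array(X)-t)).round(1),"turn",round((cur-yaw+180)%360-180,1))
E
python3 -c "
from h import *
go([468,277,180],93)"
```

```text
t 1.5 tcp [189.2 569.4 239.3] yaw 161.6 tilt [ 0. -0. -1.] shift [-356.8 -189.6   59.3] turn 68.6
```

>>> carry_out --series '[[[-1, -51, -27, 8, 10], [-1, -102, -54, 17, 20], [-1, -153, -81, 25, 30], [-1, -204, -108, 34, 40], [-1, -255, -135, 42, 50], [-1, -306, -163, 50, 60], [-1, -357, -190, 59, 68.6], [-1, -357, -190, 59, 68.6]]]' --force 50

```text
time_s: 2.5
eef_pos: [469.9, 273.3, 179.0]
orientation: [0.0, 0.691, 0.723, -0.001]
force: [-0.7, 0.6, 0.5]
width: 85.2
grasp_force: 0.0
```

```bash
python3 - <<'E'
from h import *
np.set_printoptions(precision=1,suppress=True)
p=grab_frame("wrist"); save(p,"w1.png",1.2)
go([468,277,14],93); print(p["extrinsics"])
for t in outline_of("paper_roll",p)[:1]:
    c=np.argwhere(t["pixels"])[:,::-1].astype(np.float32); r=cv2.minAreaRect(c); b=cv2.boxPoints(r); print(t["confidence"],b); print(np.array([onz(p,x,25) for x in b]))
for t in pinpoint("paper_roll",p)[:2]: print(t["confidence"],t["at"],onz(p,t["at"],25))
E
```

```text
t 2.55 tcp [468.8 275.1 179.7] yaw 92.9 tilt [-0. -0. -1.] shift [  2.   -0.5 165.7] turn -0.1
[[  1.    0.    0.  467. ]
 [  0.   -0.9  -0.3 353.8]
 [ -0.    0.3  -1.  314. ]
 [  0.    0.    0.    1. ]]
0.97 [[249.  83.]
 [309.  83.]
 [309. 282.]
 [249. 282.]]
[[439.7 364.8  25. ]
 [488.5 367.   25. ]
 [501.9 183.2  25. ]
 [442.7 180.4  25. ]]
0.64 [280.3, 182.7] [469.  282.5  25. ]
```

View pics/w1.png

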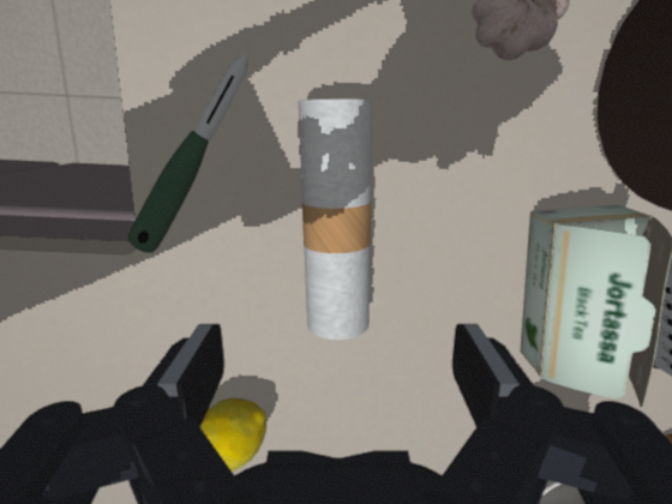

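The wrist view shows the roll nearly vertical in the picture, with the band centred at about (336,228), both fingers clear of it, and the peeler and lemon well away.

```bash
python3 - <<'E'
from h import *
np.set_printoptions(precision=1,suppress=True)
p=grab_frame("wrist"); g=p["frame"].astype(int)
m=(g[:,:,0]-g[:,:,2]>50)&(g[:,:,0]>120); m[:160]=0;m[225:]=0;m[:,:240]=0;m[:,320:]=0
c=np.argwhere(m)[:,::-1]; u=(c.min(0)+c.max(0))/2; print(c.min(0),c.max(0),onz(p,u,48))
go([468,277,14],93)
for row in (100,130,160,240,265):
    a=np.argwhere(outline_of("paper_roll",p)[0]["pixels"][row]).ravel() if row==100 else np.argwhere(M[row]).ravel()
    if row==100: M=outline_of("paper_roll",p)[0]["pixels"]; a=np.argwhere(M[row]).ravel()
    print(row,a.min(),a.max(),onz(p,[a.mean(),row],40))
E
```

```text
[256 177] [307 214] [468.3 281.   48. ]
t 2.7 tcp [467.5 277.5 180.7] yaw 93.1 tilt [ 0.  0. -1.] shift [ -0.6   0.4 166.7] turn 0.1
100 251 312 [464.2 356.9  40. ]
130 253 311 [465.8 333.8  40. ]
160 253 310 [466.8 309.4  40. ]
240 257 308 [471.6 237.1  40. ]
265 256 308 [472.6 212.   40. ]
```

>>> carry_out --series '[[[-1, 1, 0.5, 35, 0], [-1, 2.5, 1, 75, 0], [-1, 2.5, 1, 115, 0], [-1, 2.5, 1, 145, 0], [-1, 2.5, 1, 160, 0], [-1, 2.5, 1, 166, 0], [-1, 2.5, 1, 166, 0], [-0.5, 2.5, 1, 166, 0]]]'

```text
time_s: 3.8
eef_pos: [469.8, 279.6, 15.8]
orientation: [0.0, 0.688, 0.726, 0.001]
force: [0.1, -0.1, 0.2]
width: 69.5
grasp_force: 0.0
```

>>> carry_out --series '[[[0, 0, 0, 0, 0], [0.5, 0, 0, 0, 0], [1, 0, 0, 0, 0], [1, 0, 0, 0, 0], [1, 0, 0, 0, 0], [1, 0, 0, -10, 0], [1, 0, 0, -30, 0], [1, 0, 0, -40, 0]]]' --force 50

```text
time_s: 4.8
eef_pos: [469.6, 279.4, 56.4]
orientation: [0.0, 0.688, 0.725, 0.001]
force: [0.2, 0.1, -1.7]
width: 48.8
grasp_force: 52.0
```

```bash
python3 - <<'E'
from h import *
np.set_printoptions(precision=1,suppress=True)
P=[grab_frame("scene"),grab_frame("top")]
p=grab_frame("wrist");save(p,"w2.png")
o=observe();print(o["width"],o["grasp_force"],o["force"],o["eef_pos"])
c=cv2.hconcat([x["frame"][:,:,::-1][100:380,60:460] for x in P]); cv2.imwrite("pics/st2.png",c)
# holder pose fit
q=[];obs=[]
for n,X in (("cradle",[0,0,45]),("roll_holder",[0,0,0]),("cheek_top",[0,-85,45]),("plate_face",[0,73,62]),("bar_mid",[-90,15,54])):
    for p in P:
        t=pinpoint(n,p)
        if t and t[0]["confidence"]>.4: q.append((p,X,t[0]["at"],n))
from scipy.optimize import least_squares
def W(v,X): a=v[2]; return np.array([v[0]+X[0]*np.cos(a)-X[1]*np.sin(a),v[1]+X[0]*np.sin(a)+X[1]*np.cos(a),X[2]])
f=lambda v:np.concatenate([proj(p,W(v,X))-np.array(a) for p,X,a,n in q])
s=least_squares(f,[507,-181,.25],loss="soft_l1"); print(s.x[:2],np.degrees(s.x[2]))
for (p,X,a,n),r in zip(q,f(s.x).reshape(-1,2)): print(n,p["shot"],r)
v=s.x; a=v[2]; go(W(v,[0,-15,105-11]),np.degrees(a)+90)
E
```

```text
48.42257710768796 51.96593999862671 [-0.1 -0.9 -2.3] [469.5 279.3  55.4]
[ 506.7 -176.3] 15.108371752266851
cradle 5 [1.5 1.3]
cradle 6 [0.3 2.3]
roll_holder 5 [-2.8  2.8]
roll_holder 6 [-1.7 -1.4]
cheek_top 5 [-1.1 -0.1]
cheek_top 6 [0.1 0.3]
plate_face 5 [-0.2 -1.3]
plate_face 6 [ 1.7 -0.7]
bar_mid 5 [0. 2.]
bar_mid 6 [ 1.2 -0.4]
t 5.45 tcp [468.8 279.   54. ] yaw 93.0 tilt [-0. -0. -1.] shift [-471.4   17.   -39.9] turn -12.1
```

View pics/w2.png

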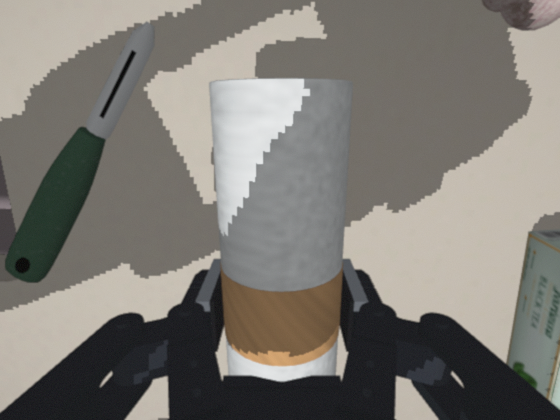

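Roll held squarely across its band (band rows 275–360). Carrying it to above the holder.

>>> carry_out --series '[[[1, 0, 0, -40, 0], [1, -30, 1, -85, 0], [1, -80, 3, -95, -2], [1, -135, 5, -95, -4], [1, -190, 7, -95, -6], [1, -245, 9, -95, -8], [1, -300, 11, -95, -10], [1, -350, 13, -95, -12]]]'

```text
time_s: 6.45
eef_pos: [500.3, -71.7, 149.5]
orientation: [0.0, 0.608, 0.794, 0.0]
force: [1.0, -0.3, -1.9]
width: 49.1
grasp_force: 52.6
```

```bash
python3 -c "
from h import *
go([506.7,-176.3,150],105)"
```

```text
t 6.45 tcp [500.3 -71.7 149.5] yaw 105.1 tilt [ 0.001 -0.    -1.   ] shift [-102.7  -21.    -0.5] turn 0.1
```

>>> carry_out --series '[[[1, -40, -7, 0, 0], [1, -80, -14, 0, 0], [1, -110, -21, 0, 0], [1, -118, -21, 0, 0], [1, -118, -21, 0, 0], [1, -118, -21, 0, 0], [1, -118, -21, 0, 0], [1, -118, -21, 0, 0]]]'

```text
time_s: 7.45
eef_pos: [510.7, -188.5, 149.4]
orientation: [0.0, 0.608, 0.794, 0.0]
force: [-0.3, 0.0, -2.4]
width: 48.7
grasp_force: 52.6
```

```bash
python3 - <<'E'
from h import *
np.set_printoptions(precision=1,suppress=True)
P=[grab_frame("scene"),grab_frame("top"),grab_frame("wrist")]
c=cv2.hconcat([cv2.resize(P[0]["frame"][90:290,270:470],None,fx=2,fy=2),cv2.resize(P[2]["frame"],(400,300))[:, :] if 0 else cv2.copyMakeBorder(cv2.resize(P[2]["frame"],(400,300)),0,100,0,0,0)])
cv2.imwrite("pics/h3.png",c[:,:,::-1])
o=observe();print(o["width"],o["force"]); go([506.7,-176.3,150],105)
for n,X in (("cheek_top",45),("plate_face",62),("bar_mid",54),("cradle",45),("paper_roll",160)):
    for p in P:
        for t in pinpoint(n,p)[:1]: print(n,p["shot"],t["confidence"],onz(p,t["at"],X))
a=[(p,pinpoint("paper_roll",p)[0]["at"]) for p in P[:2]]; print("roll",tri(a))
for p in P[:2]:
    m=outline_of("paper_roll",p)[0]; r=cv2.minAreaRect(np.argwhere(m["pixels"])[:,::-1].astype(np.float32)); print(r)
    for z in (160,): print(np.array([onz(p,x,z) for x in cv2.boxPoints(r)]))
E
```

```text
48.539087386598666 [-0.5 -0.3 -1.9]
t 7.6 tcp [ 510.7 -188.9  149.4] yaw 105.0 tilt [ 0. -0. -1.] shift [13.2 -0.6 -0.6] turn 0.0
cheek_top 8 0.96 [ 528.4 -268.7   45. ]
plate_face 8 0.57 [ 493.6 -102.7   62. ]
plate_face 9 0.63 [ 495.2 -100.1   62. ]
plate_face 10 0.89 [ 488.9 -105.9   62. ]
bar_mid 9 0.59 [ 407.7 -172.1   54. ]
bar_mid 10 0.83 [ 415.2 -186.2   54. ]
cradle 8 0.68 [ 510.  -174.5   45. ]
cradle 9 0.7 [ 662.9 -170.2   45. ]
paper_roll 8 0.87 [ 503.1 -179.8  160. ]
paper_roll 9 0.98 [ 505.8 -186.2  160. ]
paper_roll 10 0.96 [ 511.  -185.6  160. ]
roll [ 508.4 -188.1  148. ]
((352.0000305175781, 166.0), (15.556347846984863, 33.941123962402344), 45.0)
[[ 510.9  -93.2  160. ]
 [ 538.6 -205.2  160. ]
 [ 488.1 -205.8  160. ]
 [ 462.1  -95.3  160. ]]
((386.58917236328125, 218.66485595703125), (23.82095718383789, 43.81879806518555), 72.89727020263672)
[[ 512.4  -94.2  160. ]
 [ 537.8 -184.1  160. ]
 [ 488.8 -195.2  160. ]
 [ 463.7 -106.1  160. ]]
```

View pics/h3.png

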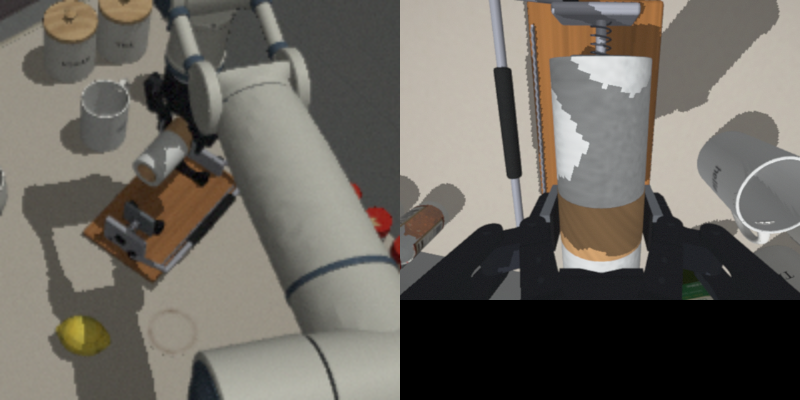

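The left half shows the roll above the holder. In the wrist view on the right, the bar runs (495,0)-(520,230), the outer cheek is at (598,12), and the front foot edge at about column 535. I'll overlay the fitted holder model to check pose and yaw.

```bash
cat >> h.py <<'E'
def W(v,X): a=np.radians(v[2]); return np.array([v[0]+X[0]*np.cos(a)-X[1]*np.sin(a),v[1]+X[0]*np.sin(a)+X[1]*np.cos(a),X[2]])
L=[([-76,-103,12],[-76,136,12]),([64,-103,12],[64,136,12]),([-76,136,12],[64,136,12]),([-70,-100,21],[-70,130,21]),([-90,-100,54],[-90,130,54]),([-30,73,62],[26,73,62]),([-28,112,62],[28,112,62]),([-90,-40,54],[-90,70,54])]
def draw(p,v,k):
    im=cv2.resize(p["frame"],None,fx=k,fy=k,interpolation=cv2.INTER_CUBIC)[:,:,::-1].copy()
    for a,b in L:
        A,B=[tuple(int(round(x*k)) for x in proj(p,W(v,X))) for X in (a,b)]; cv2.line(im,A,B,(0,255,0),1)
        cv2.circle(im,B,3,(0,0,255),1)
    return im
E
python3 - <<'E'
from h import *
p=grab_frame("wrist"); im=draw(p,[506.7,-176.3,15.1],2.5); cv2.imwrite("pics/o4.png",im[:600,300:1100])
E
```

```text
(no output)
```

View pics/o4.png

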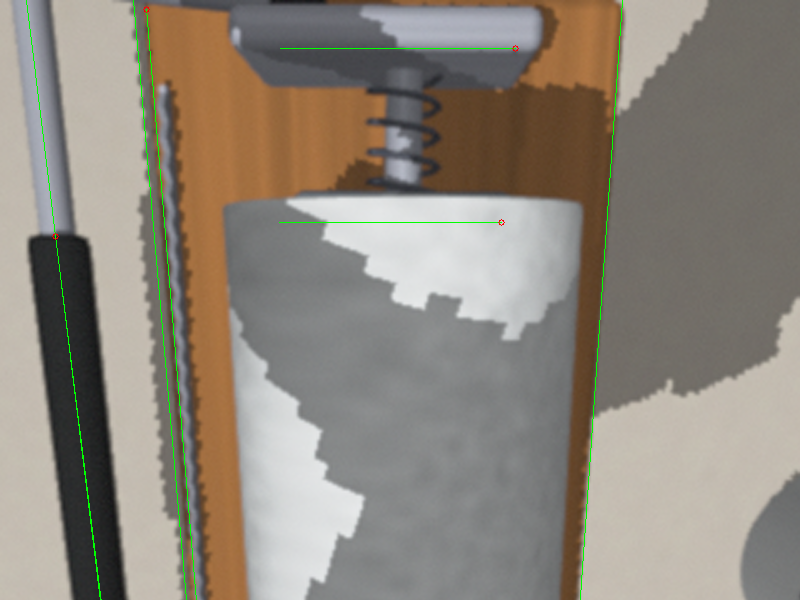

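The overlay fits: foot edges, bar and sleeve end fall within about 1–2 mm, yaw about 15°. Now the roll's position in the hand.

```bash
python3 - <<'E'
from h import *
p=grab_frame("wrist"); o,R,t=RT()
for z in (185,160): print(z,(R.T@(onz(p,[(403+300)/2.5,(195 if z==185 else 200)/2.5],z)-t)).round(1))
v=[506.7,-176.3,15.1]
go(W(v,[0,-18,66]),105.1); go(W(v,[0,5,66]),105.1)
E
```

```text
185 [ 85.8   0.8 -35.7]
160 [ 86.6   0.8 -10.7]
t 8.65 tcp [ 510.7 -189.2  149.3] yaw 105.0 tilt [ 0. -0. -1.] shift [-4.6 -0.5 83.3] turn -0.1
t 8.65 tcp [ 510.7 -189.2  149.3] yaw 105.0 tilt [ 0. -0. -1.] shift [18.4 -0.5 83.3] turn -0.1
```

>>> carry_out --series '[[[1, -7, -0.5, 15, 0], [1, -7, -0.5, 35, 0], [1, -7, -0.5, 55, 0], [1, -7, -0.5, 70, 0], [1, -7, -0.5, 79, 0], [1, -7, -0.5, 83, 0], [1, -7, -0.5, 83, 0], [1, -7, -0.5, 83, 0]]]'

```text
time_s: 9.65
eef_pos: [512.4, -196.2, 67.1]
orientation: [0.001, 0.609, 0.793, 0.0]
force: [-0.3, -1.0, -2.0]
width: 48.5
grasp_force: 52.6
```

>>> carry_out --series '[[[1, 2, 0, 0, 0], [1, 5, 0, 0, 0], [1, 8, 0, 0, 0], [1, 11, 0, 0, 0], [1, 13, 0, 0, 0], [1, 14, 0, 0, 0], [1, 14, 0, 0, 0], [1, 14, 0, 0, 0]]]'

```text
time_s: 10.65
eef_pos: [508.8, -184.1, 67.1]
orientation: [0.002, 0.609, 0.793, -0.001]
force: [2.2, -6.4, -1.4]
width: 48.6
grasp_force: 52.6
```

```bash
python3 - <<'E'
from h import *
v=[506.7,-176.3,15.1]; o=observe(); print(o["force"],o["width"])
go(W(v,[0,0,66]),105.1)
E
```

```text
[ 2.18454648 -6.4031126  -1.38222075] 48.56854080868748
t 10.65 tcp [ 508.8 -184.1   67.1] yaw 105.0 tilt [ 0.002 -0.003 -1.   ] shift [ 8.1 -0.   1.1] turn -0.1
```

Contact force agrees with the fit: about 4 mm of plate travel at 6.8 N. Pushing on gently.

>>> carry_out --series '[[[1, 2, 0, 0, 0], [1, 4, 0, 0, 0], [1, 6, 0, 0, 0], [1, 8, 0, 0, 0], [1, 10, 0, 0, 0], [1, 12, 0, 0, 0], [1, 13, 0, 0, 0], [1, 13, 0, 0, 0]]]'

```text
time_s: 11.65
eef_pos: [505.7, -172.4, 67.5]
orientation: [0.003, 0.609, 0.793, -0.001]
force: [1.6, -9.6, -0.7]
width: 48.5
grasp_force: 52.6
```

```bash
python3 - <<'E'
from h import *
v=[506.7,-176.3,15.1]; p=grab_frame("wrist"); save(p,"w5.png")
o,R,t=RT(); print(o["force"],o["width"],o["ft_torque"])
go(W(v,[0,5,34.5]),105.1)
u=[281,80]; print((R.T@(onz(p,u,t[2]+35)-t)).round(1))
E
```

```text
[ 1.1824713  -9.53335342 -0.57244774] 48.827152072134 [-1.50513816 -0.31186658 -0.12070182]
t 11.7 tcp [ 505.7 -172.4   67.5] yaw 104.9 tilt [ 0.003 -0.005 -1.   ] shift [ 1.2 -0.1 32.9] turn -0.2
[ 85.4   0.7 -35.5]
```

View pics/w5.png

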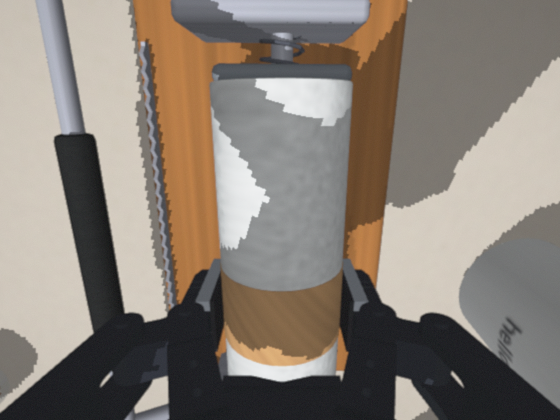

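The plate (rows 65–80) is pushed back, centred on the roll end, with the fixed-cheek end clear. Lowering slowly.

>>> carry_out --series '[[[1, 0, 0, 4, 0], [1, 0, 0, 8, 0], [1, 0, 0, 12, 0], [1, 0, 0, 16, 0], [1, 0, 0, 20, 0], [1, 0, 0, 24, 0], [1, 0, 0, 26, 0], [1, 0, 0, 26, 0]]]'

```text
time_s: 12.7
eef_pos: [506.6, -172.5, 42.7]
orientation: [0.004, 0.609, 0.793, -0.001]
force: [2.2, -9.3, 3.2]
width: 48.7
grasp_force: 53.1
```

>>> carry_out --series '[[[1, 0, 0, 1, 0], [1, 0, 0, 2, 0], [1, 0, 0, 3, 0], [1, 0, 0, 4, 0], [1, 0, 0, 5, 0], [1, 0, 0, 6, 0], [1, 0, 0, 7, 0], [1, 0, 0, 7, 0]]]'

```text
time_s: 13.7
eef_pos: [506.7, -172.5, 36.9]
orientation: [0.004, 0.609, 0.793, -0.001]
force: [-2.0, -7.2, 9.4]
width: 48.5
grasp_force: 53.8
```

```bash
python3 - <<'E'
from h import *
v=[506.7,-176.3,15.1]
o,R,t=RT(); print(o["force"],o["width"],o["ft_torque"])
go(W(v,[0,0,34.5]),105.1)
E
```

```text
[-2.03639295 -7.1686673   9.38749908] 48.45765138305582 [-1.05159674  0.1364674  -0.29807144]
t 13.7 tcp [ 506.7 -172.5   36.9] yaw 104.9 tilt [ 0.005 -0.006 -1.   ] shift [-3.6 -0.9  2.4] turn -0.2
```

Contact with a slight sideways push from the saddle V. I'll centre by 1 mm, then ease back to the cheek.

>>> carry_out --series '[[[1, 0, -0.5, -0.5, 0], [1, 0, -1, -0.5, 0], [1, -1, -1, 0, 0], [1, -2, -1, 0, 0], [1, -3, -1, 0.5, 0], [1, -4, -1, 1, 0], [1, -5, -1, 1.5, 0], [1, -5, -1, 1.5, 0]]]'

```text
time_s: 14.7
eef_pos: [506.6, -175.9, 35.8]
orientation: [0.002, 0.609, 0.793, 0.0]
force: [-5.6, -0.8, 14.5]
width: 48.8
grasp_force: 54.3
```

```bash
python3 - <<'E'
from h import *
v=[506.7,-176.3,15.1]
o,R,t=RT(); print(o["force"],(R.T@o["force"]).round(1),o["width"],o["ft_torque"])
go(W(v,[0,0,34.5]),105.1)
E
```

```text
[-5.56140269 -0.81450802 14.49013415] [  0.6  -5.5 -14.5] 48.81621507169753 [ 0.01991475  0.72419507 -0.81266   ]
t 14.7 tcp [ 506.6 -175.9   35.8] yaw 104.9 tilt [ 0.004 -0.002 -1.   ] shift [-0.4  0.   1.3] turn -0.2
```

>>> carry_out --series '[[[1, 0, -0.5, -0.5, 0.3], [1, 0, -1, -0.5, 0.6], [1, 0, -1.3, -0.5, 0.8], [1, 0, -1.3, 0, 0.8], [1, 0, -1.3, 0, 0.8], [1, -0.5, -1.3, 0.5, 0.8], [1, -0.5, -1.3, 1, 0.8], [1, -0.5, -1.3, 1, 0.8]]]'

```text
time_s: 15.7
eef_pos: [506.4, -176.8, 35.5]
orientation: [0.003, 0.614, 0.789, 0.001]
force: [-2.7, 0.0, 14.4]
width: 48.9
grasp_force: 54.3
```

```bash
python3 - <<'E'
from h import *
v=[506.7,-176.3,15.1]
o,R,t=RT(); print((R.T@o["force"]).round(1),o["width"],o["ft_torque"])
go(W(v,[0,0,34.5]),105.1)
p=grab_frame("wrist"); print((R.T@(onz(p,[281,80],t[2]+35)-t)).round(1))
P=grab_frame("scene"); c=cv2.hconcat([p["frame"],cv2.copyMakeBorder(cv2.resize(P["frame"][130:230,310:400],None,fx=2.6,fy=2.6,interpolation=3),0,160,0,0,0)[:420]])
cv2.imwrite("pics/s6.png",c[:,:800,::-1])
E
```

```text
[  0.6  -2.6 -14.4] 48.85622045337701 [0.03058703 0.45103025 0.27895403]
t 15.7 tcp [ 506.4 -176.8   35.5] yaw 104.3 tilt [ 0.006 -0.003 -1.   ] shift [0.4 0.4 1. ] turn -0.8
[ 85.3   0.7 -35.4]
```

View pics/s6.png

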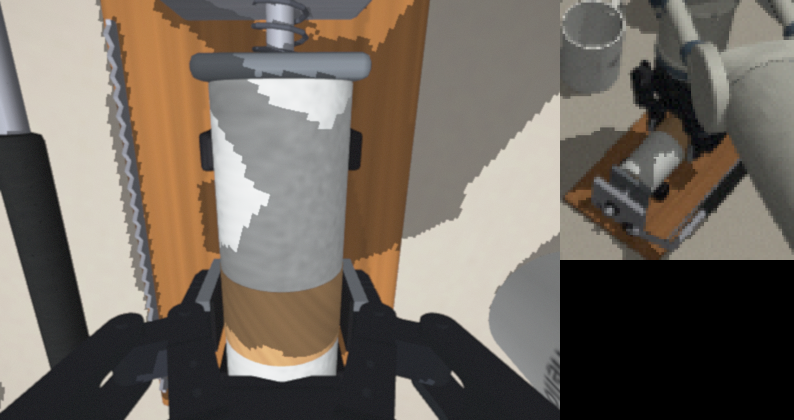

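The roll lies in both saddle V's (black jaws at (205,150) and (355,150)) and the plate is back against its end. Pressing down gently to seat it.

>>> carry_out --series '[[[1, 0, -0.3, 0, -0.2], [1, 0, -0.7, 0.5, -0.2], [1, 0, -0.7, 1, -0.2], [1, 0, -0.7, 1.5, -0.2], [1, 0, -0.7, 2, -0.2], [1, -0.5, -0.7, 2.5, -0.2], [1, -0.5, -0.7, 3, -0.2], [1, -0.5, -0.7, 3, -0.2]]]'

```text
time_s: 16.8
eef_pos: [506.4, -176.8, 35.4]
orientation: [0.004, 0.613, 0.79, 0.002]
force: [-8.1, 5.9, 30.0]
width: 48.6
grasp_force: 55.7
```

```bash
python3 - <<'E'
from h import *
v=[506.7,-176.3,15.1]
o,R,t=RT(); print((R.T@o["force"]).round(1),o["width"],o["ft_torque"])
go(W(v,[0,0,34.5]),105.1)
E
```

```text
[  7.6  -6.2 -30.1] 48.609862245553174 [ 0.87646363  1.43063972 -0.12211141]
t 16.8 tcp [ 506.4 -176.8   35.4] yaw 104.4 tilt [ 0.008 -0.002 -1.   ] shift [0.4 0.4 0.9] turn -0.7
```

It has bottomed: 16 N more moved it only 0.1 mm, and it bears on the cheek. Relaxing the press, then opening.

>>> carry_out --series '[[[1, 0, 0, -1.5, 0], [1, 0.5, 0, -2.5, 0], [1, 0.5, 0, -3, 0], [1, 0.5, 0, -3, 0], [0.3, 0.5, 0, -3, 0], [-0.2, 0.5, 0, -3, 0], [-0.7, 0.5, 0, -3, 0], [-0.7, 0.5, 0, -3, 0]]]'

```text
time_s: 17.8
eef_pos: [502.8, -175.7, 30.0]
orientation: [-0.001, 0.613, 0.79, -0.0]
force: [-0.4, -0.1, 0.3]
width: 72.6
grasp_force: 0.0
```

>>> carry_out --series '[[[-0.8, 0, 0, 0, 0], [-0.8, 0, 0, -10, 0], [-0.8, 0, 0, -30, 0], [-0.8, 0, 0, -55, 0], [-0.8, 0, 0, -85, 0], [-0.8, 0, 0, -115, 0], [-0.8, 0, 0, -130, 0], [-0.8, 0, 0, -130, 0]]]'

```text
time_s: 18.8
eef_pos: [504.2, -176.3, 162.7]
orientation: [0.002, 0.613, 0.79, 0.0]
force: [0.8, -1.1, -0.5]
width: 76.9
grasp_force: 0.0
```

```bash
python3 - <<'E'
from h import *
v=[506.7,-176.3,15.1]
p=grab_frame("wrist"); P=grab_frame("scene"); T=grab_frame("top")
L.clear()
for y in(-85,85):
  for x,z in((-25,45),(0,70),(25,45)): L.append(([x,y,z],[x,-y,z]))
L.append(([-28,85,62],[28,85,62])); L.append(([-42,-85,45],[33,-85,45]))
c=cv2.hconcat([cv2.resize(draw(p,v,1.0),(440,330)),cv2.resize(draw(P,v,3)[390:690,950:1250],(330,330))]); cv2.imwrite("pics/s7.png",c)
go(W(v,[-118,15,160]),105.1)
for q in (p,P,T):
    for t in pinpoint("paper_roll",q)[:1]: print(t["confidence"],np.array(t["at"]).round(1),proj(q,W(v,[0,0,45])).round(1))
    for t in pinpoint("plate_face",q)[:1]: print(" pl",t["confidence"],np.array(t["at"]).round(1),proj(q,W(v,[0,85,62])).round(1))
    for t in pinpoint("bar_mid",q)[:1]: print(" bar",t["confidence"],np.array(t["at"]).round(1),proj(q,W(v,[-90,15,54])).round(1))
E
```

```text
t 18.95 tcp [ 503.  -175.8  159.3] yaw 104.4 tilt [-0.002  0.001 -1.   ] shift [  12.2 -114.7   -0.5] turn -0.7
0.93 [285.1 205.9] [282.9 205.4]
 pl 0.93 [284.4  92.2] [281.9  92.5]
 bar 0.61 [161.8 194.2] [164.3 191.6]
0.92 [356.7 184.5] [353.9 181.9]
 pl 0.46 [337.2 199.5] [337.9 196.7]
 bar 0.76 [374.3 197.3] [375.2 199. ]
0.91 [392.9 223.9] [387.9 222.1]
 pl 0.6 [354.4 231.4] [355.2 231.4]
 bar 0.91 [393.4 261. ] [395.3 260. ]
```

View pics/s7.png

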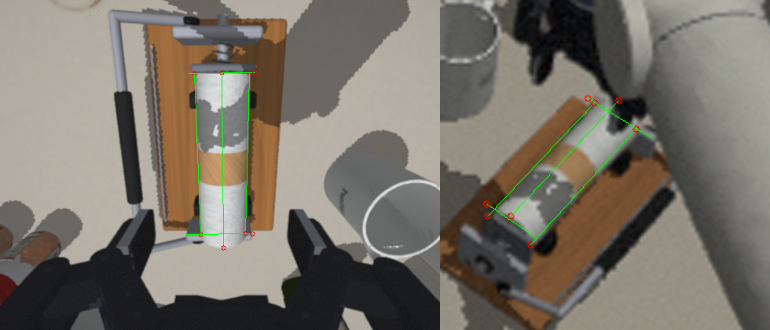

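Roll seated: the model outline coincides with it in both views (roll ends at rows 72 and 235 on the left), and the plate is in place. Now the bar: closed fingers go in front of the sleeve.

>>> carry_out --series '[[[0, 4, -40, 0, 0], [1, 8, -85, 0, 0], [1, 12, -125, 0, 0], [1, 12, -125, 20, -0.7], [1, 12, -125, 60, -0.7], [1, 12, -125, 95, -0.7], [1, 12, -125, 110, -0.7], [1, 12, -125, 114, -0.7]]]'

```text
time_s: 20.4
eef_pos: [379.4, -195.2, 45.9]
orientation: [-0.001, 0.608, 0.794, -0.0]
force: [-0.3, -0.3, 1.0]
width: 0.1
grasp_force: 0.0
```

```bash
python3 - <<'E'
from h import *
v=[506.7,-176.3,15.1]
o=observe(); print(o["force"],o["width"])
p=grab_frame("wrist"); save(p,"w8.png")
go(W(v,[-105,15,46]),105.1)
go(W(v,[-53,15,84]),105.1)
go(W(v,[-20,15,84]),105.1)
E
```

```text
[-0.3036977  -0.29162332  1.01196193] 0.06954610369560094
t 20.45 tcp [ 379.7 -195.4   46.4] yaw 105.1 tilt [-0.  0. -1.] shift [ 0.3 22.6  0.4] turn 0.0
t 20.45 tcp [ 379.7 -195.4   46.4] yaw 105.1 tilt [-0.  0. -1.] shift [  0.3  74.6 -37.6] turn 0.0
t 20.45 tcp [ 379.7 -195.4   46.4] yaw 105.1 tilt [-0.  0. -1.] shift [  0.3 107.6 -37.6] turn 0.0
```

View pics/w8.png

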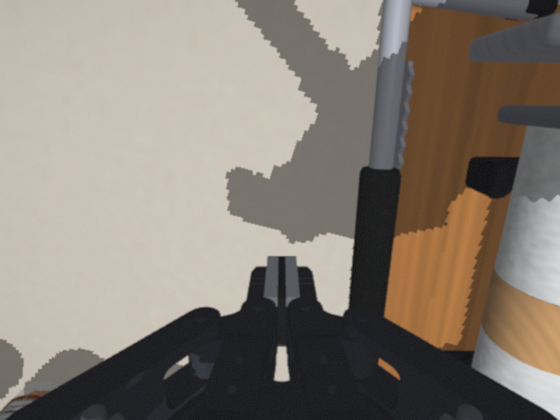

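The fingers stand in front of the sleeve (sleeve at (375,240), fingers at (283,270)). Pushing up and over along the arc.

>>> carry_out --series '[[[1, 0, 8, 0, 0], [1, 0, 13, 0, 0], [1, 0, 16, -4, 0], [1, 0, 19, -10, 0], [1, 0, 24, -17, 0], [1, 0, 29, -24, 0], [1, 0, 36, -29, 0], [1, 0, 43, -34, 0]]]'

```text
time_s: 21.45
eef_pos: [419.5, -185.2, 83.7]
orientation: [-0.001, 0.608, 0.794, -0.002]
force: [-15.9, 0.4, 18.5]
width: 0.3
grasp_force: 10.4
```

```bash
python3 - <<'E'
from h import *
v=[506.7,-176.3,15.1]
o=observe(); print(o["force"])
p=grab_frame("wrist"); T=grab_frame("top"); cv2.imwrite("pics/b9.png",cv2.hconcat([cv2.resize(p["frame"],(400,300)),cv2.resize(T["frame"][170:290,320:480],(400,300))])[:,:,::-1])
go(W(v,[-53,15,89]),105.1)
go(W(v,[-25,15,87]),105.1)
E
```

```text
[-15.86944012   0.37113577  18.47521752]
t 21.55 tcp [ 420.8 -184.9   84.7] yaw 105.1 tilt [-0.    -0.002 -1.   ] shift [ 1.  32.2 -4.3] turn 0.0
t 21.55 tcp [ 420.8 -184.9   84.7] yaw 105.1 tilt [-0.    -0.002 -1.   ] shift [ 1.  60.2 -2.4] turn 0.0
```

View pics/b9.png

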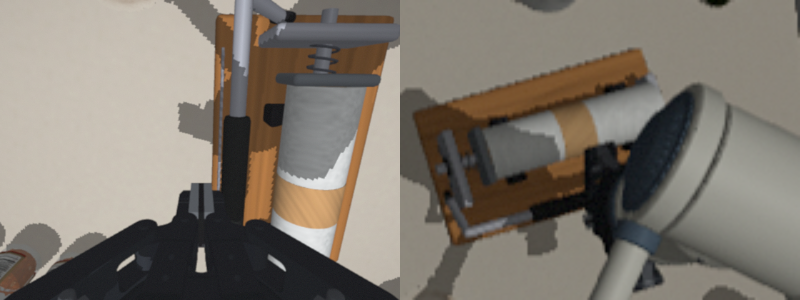

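The force (−16, +18 N) is radial to the pivot, so the tip has risen too high and is pressing on top of the bar. In the pictures the bar is only partly raised, left beside the fingers at (235,150). I'll back off, lower, and follow with the tip further under the bar.

>>> carry_out --series '[[[1, 0, -12, -3, 0], [1, 0, -35, -3, 0], [1, 0, -50, 0, 0], [1, 0, -50, 20, 0], [1, 0, -50, 37, 0], [1, 0, -50, 37, 0], [1, 0, -50, 37, 0], [1, 0, -50, 37, 0]]]'

```text
time_s: 22.55
eef_pos: [373.2, -197.6, 44.6]
orientation: [0.001, 0.608, 0.794, 0.0]
force: [-0.8, -0.1, -0.2]
width: 0.2
grasp_force: 0.0
```

```bash
python3 - <<'E'
from h import *
v=[506.7,-176.3,15.1]
o=observe(); print(o["force"])
go(W(v,[-108,15,43]),105.1)
for n in("top","wrist"):
    T=grab_frame(n)
    for t in pinpoint("bar_mid",T)[:2]: print(t["confidence"],np.array(t["at"]).round(1),proj(T,W(v,[-90,15,54])).round(1),proj(T,W(v,[-76,15,76])).round(1))
E
```

```text
[-0.8207869  -0.09407397 -0.15157947]
t 22.55 tcp [ 373.2 -197.6   44.6] yaw 105.1 tilt [ 0.001 -0.001 -1.   ] shift [ 0.8 26.4  1.6] turn 0.0
0.92 [392.6 259.5] [395.3 260. ] [395.8 253.9]
0.75 [151.8 201.1] [395.3 260. ] [395.8 253.9]
0.66 [379.2 292.7] [382.1 292.3] [437.  325.1]
```

>>> carry_out --series '[[[1, 1, 12, 1.5, 0], [1, 1, 20, 1.5, 0], [1, 1, 25, 1.5, 0], [1, 1, 28, 0, 0], [1, 1, 31, -4, 0], [1, 1, 34, -9, 0], [1, 1, 37, -13, 0], [1, 1, 40, -16, 0]]]'

```text
time_s: 23.75
eef_pos: [404.8, -187.7, 60.8]
orientation: [-0.006, 0.609, 0.793, -0.006]
force: [-35.9, -2.6, 23.7]
width: -0.5
grasp_force: 18.7
```

```bash
python3 - <<'E'
from h import *
v=[506.7,-176.3,15.1]
o=observe(); print(o["force"])
go(W(v,[-80,15,74]),105.1)
for n in("top","wrist","scene"):
    T=grab_frame(n)
    for t in pinpoint("bar_mid",T)[:1]: print(t["confidence"],np.array(t["at"]).round(1),[proj(T,W(v,[-30-65*np.sin(f),15,30+65*np.cos(f)])).round(0) for f in np.radians([67,50,40,30,20])])
E
```

```text
[-35.87908512  -2.59972012  23.71680944]
t 23.75 tcp [ 404.8 -187.7   60.8] yaw 105.0 tilt [-0.017 -0.003 -1.   ] shift [ -0.5  21.2 -13.6] turn -0.1
0.91 [390.8 258.8] [array([395., 260.]), array([396., 256.]), array([396., 252.]), array([395., 248.]), array([394., 243.])]
0.77 [327.9 299.1] [array([303., 277.]), array([328., 296.]), array([350., 307.]), array([377., 317.]), array([408., 325.])]
0.68 [371.9 192.9] [array([375., 199.]), array([373., 194.]), array([371., 191.]), array([369., 188.]), array([367., 186.])]
```

Force is rising again: rubber friction on the finger face locks the bar. Instead I'll back off, grip the sleeve lightly (20 N) from above and lead it along its known arc.

>>> carry_out --series '[[[1, 0, -15, 0, 0], [1, 0, -32, 0, 0], [1, 0, -32, -30, 0], [0, 0, -32, -75, 0], [0, 0, -10, -75, 0], [0, 0, 4, -75, 0], [0, 0, 4, -75, 0], [0, 0, 4, -75, 0]]]' --force 20

```text
time_s: 25.05
eef_pos: [414.4, -184.7, 133.8]
orientation: [-0.001, 0.608, 0.794, -0.0]
force: [-0.7, -0.7, 0.7]
width: 42.8
grasp_force: 0.0
```

```bash
python3 - <<'E'
from h import *
v=[506.7,-176.3,15.1]
o=observe(); print(o["force"],o["width"])
go(W(v,[-90,15,50]),105.1)
for n in("top","wrist","scene"):
    T=grab_frame(n)
    for t in pinpoint("bar_mid",T)[:1]: print(n,t["confidence"],np.array(t["at"]).round(1),[proj(T,W(v,[-30-65*np.sin(f),15,30+65*np.cos(f)])).round(0) for f in np.radians([67,50])])
    for t in pinpoint("paper_roll",T)[:1]: print(t["confidence"],np.array(t["at"]).round(1),proj(T,W(v,[0,0,45])).round(1))
E
```

```text
[-0.65451429 -0.65715299  0.6893175 ] 42.8130359037575
t 25.05 tcp [ 414.4 -184.7  133.8] yaw 105.1 tilt [-0.002  0.001 -1.   ] shift [-1.   1.5 83.8] turn 0.0
top 0.8 [396.7 261.4] [array([395., 260.]), array([396., 256.])]
0.63 [386.7 220.9] [387.9 222.1]
wrist 0.92 [285.1 225.6] [array([282., 223.]), array([298., 232.])]
0.76 [407.6 237.5] [405.  237.2]
scene 0.55 [373.4 199.3] [array([375., 199.]), array([373., 194.])]
0.89 [355.5 180.7] [353.9 181.9]
```

>>> carry_out --series '[[[0, 0, 1, 25, 0], [0, 0, 1, 50, 0], [0, 0, 1, 70, 0], [0, 0, 1, 80, 0], [0, 0, 1, 84, 0], [0.4, 0, 1, 84, 0], [1, 0, 1, 84, 0], [1, 0, 1, 84, 0]]]' --force 20

```text
time_s: 26.5
eef_pos: [415.5, -185.2, 51.7]
orientation: [0.0, 0.608, 0.794, -0.001]
force: [-4.9, -0.2, 4.3]
width: 14.9
grasp_force: 21.4
```

```bash
python3 - <<'E'
from h import *
v=[506.7,-176.3,15.1]
o=observe(); print(o["force"],o["width"],o["grasp_force"])
go(W(v,[-90,15,50]),105.1)
E
```

```text
[-4.86829083 -0.16986853  4.25861293] 14.915273553202017 21.35955959558487
t 26.5 tcp [ 415.5 -185.2   51.7] yaw 105.1 tilt [-0.001 -0.001 -1.   ] shift [-0.2  0.3  1.7] turn -0.0
```

>>> carry_out --series '[[[1, 0, 1.5, -3, 0], [1, 0, 3.8, -7.7, 0], [1, 0, 6.9, -12.6, 0], [1, 0, 10.3, -17, 0], [1, 0, 14.2, -21.2, 0], [1, 0, 18.3, -25, 0], [1, 0, 22.8, -28.5, 0], [1, 0, 27.6, -31.5, 0]]]'

```text
time_s: 27.5
eef_pos: [439.8, -179.0, 85.2]
orientation: [-0.001, 0.609, 0.793, -0.003]
force: [-19.8, -2.9, 19.9]
width: 15.1
grasp_force: 21.6
```

```bash
python3 - <<'E'
from h import *
v=[506.7,-176.3,15.1]
o=observe(); print(o["force"],o["width"],o["grasp_force"])
go(W(v,[-62.5,15,82]),105.1)
for n in("top","wrist"):
    T=grab_frame(n)
    for t in pinpoint("bar_mid",T)[:1]: print(n,t["confidence"],np.array(t["at"]).round(1),[proj(T,W(v,[-30-65*np.sin(f),15,30+65*np.cos(f)])).round(0) for f in np.radians([67,50,40,30,20])])
E
```

```text
[-19.75651008  -2.8867607   19.85860309] 15.094314435994924 21.55200093984604
t 27.5 tcp [ 439.8 -179.    85.2] yaw 105.0 tilt [-0.006 -0.003 -1.   ] shift [0.2 2.8 3.2] turn -0.1
top 0.86 [391.8 251.3] [array([395., 260.]), array([396., 256.]), array([396., 252.]), array([395., 248.]), array([394., 243.])]
wrist 0.8 [281.2 282.3] [array([233., 252.]), array([248., 267.]), array([263., 275.]), array([283., 282.]), array([306., 288.])]
```

The bar follows (about 30° before upright). The load is radial, so I'll widen the arc by 4 mm.

>>> carry_out --series '[[[1, 0, -1.5, -3, 0], [1, 0, -1, -4, 0], [1, 0, 3.5, -6, 0], [1, 0, 9, -8.6, 0], [1, 0, 14.5, -10.4, 0], [1, 0, 20.5, -11.6, 0], [1, 0, 26.5, -12.4, 0], [1, 0, 32.5, -12.7, 0]]]'

```text
time_s: 28.7
eef_pos: [474.2, -169.6, 95.8]
orientation: [0.001, 0.608, 0.794, -0.0]
force: [-3.2, -3.6, 1.1]
width: 15.0
grasp_force: 20.6
```

```bash
python3 - <<'E'
from h import *
v=[506.7,-176.3,15.1]
o=observe(); print(o["force"],o["width"],o["grasp_force"])
go(W(v,[-30,15,94]),105.1)
for n in("top","wrist"):
    T=grab_frame(n)
    for t in pinpoint("bar_mid",T)[:1]: print(n,t["confidence"],np.array(t["at"]).round(1),[proj(T,W(v,[-30-65*np.sin(f),15,30+65*np.cos(f)])).round(0) for f in np.radians([20,10,0,-10])])
E
```

```text
[-3.22043422 -3.55942621  1.13605999] 14.976729932294427 20.59497982263565
t 28.7 tcp [ 474.2 -169.6   95.8] yaw 105.1 tilt [ 0.    -0.001 -1.   ] shift [ 0.1 -0.4  1.8] turn -0.0
top 0.58 [388.6 233.9] [array([394., 243.]), array([393., 239.]), array([391., 234.]), array([390., 229.])]
wrist 0.58 [280.  284.2] [array([231., 277.]), array([253., 280.]), array([277., 281.]), array([302., 280.])]
```

Upright, low force. On over the top, to about 33° past upright.

>>> carry_out --series '[[[1, 0, 6, 0.3, 0], [1, 0, 12, 1, 0], [1, 0, 18, 2.4, 0], [1, 0, 23.6, 4.2, 0], [1, 0, 28, 6, 0], [1, 0, 33, 8.4, 0], [1, 0, 37, 10.8, 0], [1, 0, 37, 10.8, 0]]]'

```text
time_s: 29.9
eef_pos: [509.9, -159.2, 83.8]
orientation: [-0.0, 0.608, 0.794, 0.0]
force: [-0.8, -3.7, 0.6]
width: 15.2
grasp_force: 20.5
```

```bash
python3 - <<'E'
from h import *
v=[506.7,-176.3,15.1]
o=observe(); print(o["force"],o["width"],o["grasp_force"])
go(W(v,[5,15,82]),105.1)
for n in("top","wrist"):
    T=grab_frame(n)
    for t in pinpoint("bar_mid",T)[:1]: print(n,t["confidence"],np.array(t["at"]).round(1),[proj(T,W(v,[-30-65*np.sin(f),15,30+65*np.cos(f)])).round(0) for f in np.radians([-20,-30,-40])])
E
```

```text
[-0.76312259 -3.66709568  0.63370422] 15.187736545559108 20.494363009929657
t 29.9 tcp [ 509.9 -159.2   83.8] yaw 105.1 tilt [ 0.  0. -1.] shift [-0.7 -2.6  1.8] turn 0.0
top 0.88 [383.9 218.3] [array([388., 225.]), array([386., 221.]), array([384., 217.])]
wrist 0.68 [279.4 285.3] [array([245., 292.]), array([269., 286.]), array([289., 279.])]
```

>>> carry_out --series '[[[0.6, 0, 0, -1, 0], [0, 0, 0, -3, 0], [0, 0, 0, -6, 0], [0, 0, 0, -15, 0], [0, 0, 0, -40, 0], [0, 0, 0, -75, 0], [0, 0, -20, -110, 0], [0, 0, -40, -130, 0]]]'

```text
time_s: 31.1
eef_pos: [471.1, -170.0, 217.3]
orientation: [0.002, 0.608, 0.794, 0.0]
force: [0.0, -0.6, -0.2]
width: 42.9
grasp_force: 0.0
```

>>> carry_out --series '[[[0, 0, -40, -10, 0], [0, 0, -80, -10, 0], [0, 0, -100, -10, 0], [0, 0, -100, -10, 0], [0, 0, -100, -10, 0], [0, 0, -100, -10, 0], [0, 0, -100, -10, 0], [0, 0, -100, -10, 0]]]'

```text
time_s: 32.1
eef_pos: [374.7, -195.7, 224.0]
orientation: [-0.0, 0.608, 0.794, -0.0]
force: [-0.8, 0.1, 0.4]
width: 42.8
grasp_force: 0.0
```

```bash
python3 - <<'E'
from h import *
v=[506.7,-176.3,15.1]
o=observe(); print(o["force"],o["width"],o["eef_pos"],o["time_s"])
S=[]
for n in("wrist","scene","top"):
    T=grab_frame(n); S.append(T)
    for t in pinpoint("bar_mid",T)[:1]: print(n,t["confidence"],np.array(t["at"]).round(1),proj(T,W(v,[20,15,71])).round(1))
    for t in pinpoint("paper_roll",T)[:1]: print(n,t["confidence"],np.array(t["at"]).round(1),proj(T,W(v,[0,0,45])).round(1))
    for t in pinpoint("plate_face",T)[:1]: print(" pl",t["confidence"],np.array(t["at"]).round(1),proj(T,W(v,[0,85,62])).round(1))
w=cv2.resize(S[0]["frame"],(420,315)); s=cv2.resize(S[2]["frame"][170:290,320:464],(378,315))
cv2.imwrite("pics/e10.png",cv2.hconcat([w,s])[:,:,::-1])
E
```

```text
[-0.76774769  0.07220975  0.39378607] 42.778279960856686 [ 374.71231214 -195.72971866  223.99234395] 32.1
wrist 0.6 [449.5 195.4] [449.8 194.1]
wrist 0.96 [417.1 199.7] [414.5 201.6]
 pl 0.55 [433.9 112.7] [434.4 112.9]
scene 0.83 [347.7 176.6] [346.6 176.9]
scene 0.81 [355.1 181.7] [353.9 181.9]
 pl 0.57 [337.3 195.5] [337.9 196.7]
top 0.63 [380.5 216.4] [381.8 214.5]
top 0.82 [390.5 225.5] [387.9 222.1]
 pl 0.71 [352.  230.3] [355.2 231.4]
```

View pics/e10.png

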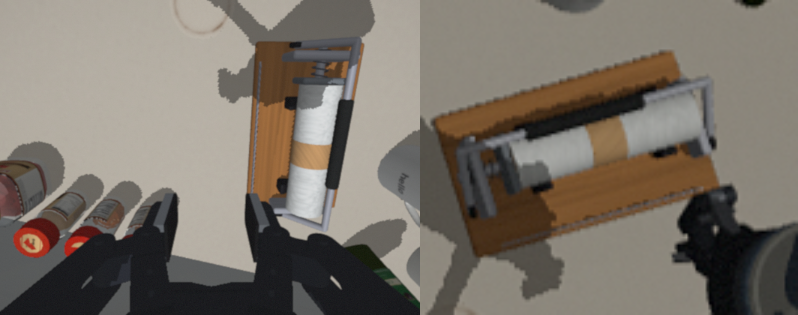

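The bar now lies on the roll (sleeve at (340,145) on the left and (580,115) on the right), the roll is seated against the cheek, and the gripper is clear. Handing in.

```bash
python3 -c "
from workcell import *
print(hand_in())"
```

```text
the job is handed in; nothing more can be done
None
```

The roll is seated on both saddles against the fixed cheek and the hold-down bar lies on it; nothing else on the worktop was touched, and I handed the job in at about 32 s (two attempts at pushing the bar jammed, at up to about 43 N at the wrist, so I gripped it and led it over).

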